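Load the reference cells and hold the self-test selector at its third click

ROBOT

A 7-joint arm with a two-finger parallel gripper is mounted at the origin on the work surface. World frame = base frame: x ahead of the robot, y to its left, z up, the work surface at z = 0. Lengths are in m, angles in rad, forces in N, time in s.
With the tool pointing down it reaches from about 0.4 to 0.85 m from the base axis. Payload 6.9 kg.
Tool frame: the origin (TCP) lies midway between the tips of the shut fingers; the grasp point (between the pads) lies behind it (ctrl.pinch_z is the z of the grasp point in the tool frame, in m); z points along the fingers, y is the line along which they close (so a half turn about z gives the same grasp; the last joint's range is limited). The gripper opens to 85 mm and grips with 20 to 120 N. Pads are 22 mm wide; open, the fingers measure 114 mm over their backs; the gripper's body (76 mm by 85 mm) begins 54 mm behind the grasp point. The pads swing forward as they close: fully open they stand 13 mm farther back than shut.
Start: joints at [1.435, 0.507, -0.238, 1.5, 0.126, 1.149, -0.155], TCP at [0.149, -0.607, 0.231] pointing down, gripper open.
Joint ranges: [-3.08, 3.08], [-0.24, 2.05], [-1.43, 1.35], [0, 2.5], [-1.52, 4.66], [0.17, 1.96], [-2.89, 2.89]. Speed limits (rad/s): [2.39, 2.39, 3.14, 3.14, 3.14, 3.14, 3.14].

INTERFACE

Orientations are given as a unit quaternion [w, x, y, z].
In Python, from station import ctrl, get_state, vision, ticket, models gives the robot as it stands. Calls block until the motion is done:
- ctrl.movep(position, orientation): joint-space move of the TCP to a pose.
- ctrl.movel(position, frame=None, max_speed=0.15): straight line of the TCP; frame=None keeps the orientation; max_speed is the mean speed in m/s.
- ctrl.set_joints(angles): joint-space move.
- ctrl.ungrasp() and ctrl.close_gripper(force=None): open the fingers fully, or close them until they stop; force is the grip in N (None keeps the last).
- ctrl.pause(seconds).
- ctrl.ik(position, orientation): joint angles nearest the present ones, or None.
- get_state(): the state.
- vision.grab_frame(name): name is "scene" or "top"; returns (picture, depth): 384x512x3 uint8, blue, green, red; 384x512 float32, m along the optical axis (not along the pixel's ray), 0 where there is no reading.
- vision.camera_info(name): a dict with "mtx" (3x3 intrinsics, pixels), "R" (3x3) and "t" (3): a world point X has camera coordinates R X + t. Camera axes: x right, y down, z forward; pixel columns grow to the right and rows downward; lengths in m; the calibration is good to about 2 mm. A picture is of the moment at which its call begins. camera_info takes no time and is no camera call.
A pose or a line that the arm cannot do raises ctrl.Unreachable and nothing moves.
- ticket.close_job(): hands the job in; it is judged then, once.
Trained networks look in the newest picture that a camera, given by its name, has taken for a name from the list of things; names that differ only in an ending like _2 or _b are one class to them, and where a whole thing is asked for, a point or a joint stands for the part that bears it (a point fixed in the world has none). Each returns a list of dicts, best first, with "p" (0 to 1); they miss things now and then, are a little off and sometimes report something else, mostly with a low value. They report only what shows in the picture. A call takes as long as a camera call.
- models.recognise(camera, target): "point" ([column, row] in pixels, amid what is visible of it).
- models.masks_of(camera, target): "mask" (384x512 bool, what is visible of it) and "point" ([column, row] in pixels, amid what is visible of it).
The state is a dict: "time": time; "qpos": joint angles; "qd": joint speeds; "tau": joint torques, N m; "tcp_pos": TCP position; "eef_rot": TCP orientation; "contact_force": force on the tool from outside, world axes, zero at the start; "wrist_torque": the same for the moment, N m; "width": finger opening in m; "gripper_force": force on a finger pad.
Only numpy, scipy, OpenCV 4.12 (cv2) and the standard library are available. Lean on these libraries where they do the work, as an engineer would, in place of code of your own. Each camera call takes 0.05 s, during which the arm holds its last target. There are 200 camera calls.

TASK

Stand the round and the square reference cell each upright and fully home in the well of its own shape on the bench photometer and let go of them. Then grip the black selector knob, turn it clockwise from home, counting three clicks, to the third stop without going on towards the fourth, and keep holding it there: the knob springs back if let go, so finish with the knob still gripped at the third stop. Leave the bottle, the jar and the tip box where they are.

Things in the scene. Friction and masses are not known exactly. Their poses are not given: they have to be found in the camera images.
- console: Cream bench photometer, fixed: base slab 220 (its x) by 300 (y) by 12 mm. At its -y side a panel, y -150 to -40 mm, top 34 mm above the bench, with the knob at console x 0, y -95 mm. Two metal blocks on the low +y side at x -48 and +48 mm, y +55 mm, in either order. Origin: centre of the underside; x points away from the robot at yaw 0, z up; turned up to 20 degrees either way.
- selector (a joint): Knob angle (rad), 0 = home, growing clockwise from above. Clicks (stops) every 0.4 rad: 0.4, 0.8, 1.2 (third), 1.6; end at 1.75. White ticks on the panel mark home and the four stops. A spring pulls home with 0.08 N m + 0.02 per rad; clicks add a ripple of 0.06 N m amplitude (zero at each stop, resisting after it, helping before the next), so no stop keeps the knob when let go.
- selector_grip (a point): On the knob's vertical axis at grip height, 66 mm above the bench. The knob: upright bar 44 long, 14 wide, top 78 mm above the bench, on a 48 mm disc whose top is 44 mm above the bench. Pinch the bar across its 14 mm width, firmly (40 N or more). Site x lies along the bar and turns with it; a white line on top marks its -x half; z up. At home the bar lies along the console's x.
- cell_round: Sealed amber glass cylinder with a black cap, standing on the bench: diameter 28 mm, height 82 mm, 60 g. Origin: centre of its underside, z up along the cell.
- cell_square: Sealed light blue square column with a red cap, standing on the bench: 24 by 24 mm, height 82 mm, 60 g. Origin: centre of its underside; x and y square to its sides, z up.
- block_round_hole0 (a point): Centre of the mouth of the round well, in the top face (52 mm above the bench) of a fixed 64 by 64 by 40 mm aluminium block on the console. Well diameter 31 mm, 26 mm deep, mouth chamfered 3 mm; a cell fully home has its underside 26 mm below this point. Axes as the console's.
- block_square_hole0 (a point): Centre of the mouth of the square well, in a second such block (top 52 mm above the bench): 27 by 27 mm, 26 mm deep, chamfered 3 mm, sides parallel to the console's x and y, which are also the point's axes. The square cell fits in any of its four turns.
- reagent_bottle: Bystander: amber bottle with a blue cap, diameter 60 mm, 140 mm high; leave alone. Origin: centre of its underside.
- sample_jar: Bystander: white jar with a yellow cap, diameter 56 mm, 70 mm high; leave alone. Origin: centre of its underside.
- tip_box: Bystander: closed grey box with a blue lid, 120 by 80 by 60 mm; leave alone. Origin: centre of its underside.

How it is judged:
On the way, in this order (a step that is already met when the one before it is completed fails the run):
1. both cells stand fully home in their own wells, let go, with the knob still at home (horizontal distance between cell_round and block_round_hole0 below 0.005 m and z of cell_round in the frame of block_round_hole0 below -0.022 m and angle between each of cell_round, cell_square's own z axis and vertical below 0.12 rad and horizontal distance between cell_square and block_square_hole0 below 0.005 m and z of cell_square in the frame of block_square_hole0 below -0.022 m and contact force between the fingers and cell_round below 0.05 N and contact force between the fingers and cell_square below 0.05 N and value of joint selector below 0.15 rad), for 0.2 s.
2. the gripped knob is at the third stop (value of joint selector between 1.06 and 1.34 rad and contact force between the fingers and selector above 2 N), for 0.3 s.
At the end, for the whole second after the job is handed in: Both cells upright in the wells of their own shape, within 5 mm of the centre and at least 22 of the 26 mm deep, untouched; the knob at the third stop (1.2 rad within 0.14), at rest, the fingers still gripping it with more than 2 N (all of step 2 and horizontal distance between cell_round and block_round_hole0 below 0.005 m and z of cell_round in the frame of block_round_hole0 below -0.022 m and angle between each of cell_round, cell_square's own z axis and vertical below 0.12 rad and horizontal distance between cell_square and block_square_hole0 below 0.005 m and z of cell_square in the frame of block_square_hole0 below -0.022 m and contact force between the fingers and cell_round below 0.05 N and contact force between the fingers and cell_square below 0.05 N and velocity of joint selector between -0.1 and 0.1 rad/s); the arm keeps its last pose, push and grip.
It fails at once if the knob is turned on from the third stop towards the fourth (beyond 1.45 rad) (value of joint selector above 1.45 rad).
It fails at once if the reagent bottle is moved more than 20 mm (distance of reagent_bottle from where it was at the start of the episode above 0.02 m).
It fails at once if the sample jar is moved more than 20 mm (distance of sample_jar from where it was at the start of the episode above 0.02 m).
It fails at once if the tip box is moved more than 20 mm (distance of tip_box from where it was at the start of the episode above 0.02 m).
It also fails if it takes over 64 s, if anything falls off the work surface, if the arm or the gripper's body presses on something with over 40 N, if the wrist force passes 120 N, or if a joint passes its speed limit or range.

## Working session

There is one attempt and no reset: what is moved stays moved. The work goes in short steps, each a Python script; the robot and the scene stay as the last script left them, time stands still between calls to the robot, and variables do not carry over. Pictures are saved under pics/ and viewed, at most 10 in all, crops included, and the job is handed in when it is done.

```bash
ls; mkdir -p pics; python3 - <<'E'
from station import ctrl, get_state, vision, ticket, models
import cv2, numpy as np
print(ctrl.pinch_z, get_state())
ims=[]
for c in ("scene","top"):
    im,d=vision.grab_frame(c); np.savez(f"pics/{c}0.npz",im=im,d=d)
    i=vision.camera_info(c); print(c,i["mtx"].tolist(),(-i["R"].T@i["t"]).tolist(),i["R"][2])
    cv2.imwrite(f"pics/{c}0.png",im)
    for t in ("console","selector","cell_round","cell_square","block_round_hole0","block_square_hole0","reagent_bottle","sample_jar","tip_box"):
        r=models.masks_of(c,t)
        for k in r[:2]:
            m=k["mask"]&(d>0); u,v=k["point"]
            vv,uu=np.nonzero(m); z=d[m]
            P=(np.linalg.inv(i["mtx"])@np.stack([uu*z,vv*z,z])-i["t"][:,None]).T if 0 else ((np.linalg.inv(i["mtx"])@np.stack([uu*z,vv*z,z])-i["t"][:,None]).T@i["R"])
            print(c,t,round(k["p"],2),np.round(k["point"]),m.sum(),np.round(np.median(P,0),3) if len(P) else None, np.round(np.percentile(P,[3,97],axis=0),3).tolist() if len(P) else None)
E
```

```text
pics
-0.0187 {'time': 0.0, 'qpos': array([ 1.43551803,  0.50832241, -0.23752384,  1.50112963,  0.12568565,
        1.14891549, -0.15475338]), 'qd': array([-0.00074998, -0.00021782,  0.00143146,  0.00252721, -0.00051883,
        0.00010758, -0.00055902]), 'tau': array([ 9.33145384e-05, -6.20600510e+01, -2.18694940e+00, -2.49658746e+01,
        1.27199720e-02,  1.18878263e-02,  2.47968592e-05]), 'tcp_pos': array([ 0.14884282, -0.6064953 ,  0.23044033]), 'eef_rot': array([-8.85573385e-04,  9.92758165e-01,  1.20126715e-01, -1.19669471e-04]), 'contact_force': array([0.32377538, 0.23278963, 0.1641931 ]), 'wrist_torque': array([0.00714016, 0.00242074, 0.03804624]), 'gripper_force': 0.0, 'width': 0.08545398991398294}
scene [[371.77212099732714, 0.0, 255.43824476684182], [0.0, 371.77212099732714, 190.67756472822109], [0.0, 0.0, 1.0]] [1.0909803746424278, 0.705245752855558, 0.9137798697677658] [-0.42859399 -0.56128373 -0.70800266]
scene console 0.88 [230. 163.] 2897 [ 0.554 -0.189  0.015] [[0.428, -0.293, 0.007], [0.647, -0.007, 0.053]]
scene selector 0.68 [220. 143.] 121 [ 0.544 -0.244  0.057
[... 1613 characters left out ...]
236 0.073] [[0.605, 0.226, 0.003], [0.627, 0.251, 0.086]]
top block_round_hole0 0.61 [302. 184.] 471 [ 0.571 -0.097  0.05 ] [[0.538, -0.128, 0.023], [0.6, -0.066, 0.057]]
top block_square_hole0 0.95 [306. 219.] 503 [ 0.475 -0.107  0.05 ] [[0.443, -0.137, 0.02], [0.505, -0.076, 0.057]]
top reagent_bottle 0.85 [415. 257.] 525 [ 0.358 -0.413  0.093] [[0.333, -0.45, 0.003], [0.386, -0.397, 0.142]]
top sample_jar 0.63 [227. 138.] 315 [0.713 0.137 0.067] [[0.696, 0.114, 0.014], [0.742, 0.16, 0.074]]
top tip_box 0.57 [122. 189.] 1230 [0.551 0.448 0.058] [[0.494, 0.404, 0.01], [0.61, 0.497, 0.064]]
top tip_box 0.36 [307. 219.] 539 [ 0.474 -0.107  0.05 ] [[0.443, -0.14, 0.01], [0.505, -0.075, 0.057]]
```

```bash
python3 - <<'E'
import cv2
a=cv2.imread("pics/top0.png");b=cv2.imread("pics/scene0.png")
cv2.imwrite("pics/topcrop.png",cv2.resize(a[110:300,130:390],(780,570),interpolation=cv2.INTER_CUBIC))
cv2.imwrite("pics/scenecrop.png",cv2.resize(b[100:280,170:400],(766,600),interpolation=cv2.INTER_CUBIC))
E
```

```text
(no output)
```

View pics/topcrop.png

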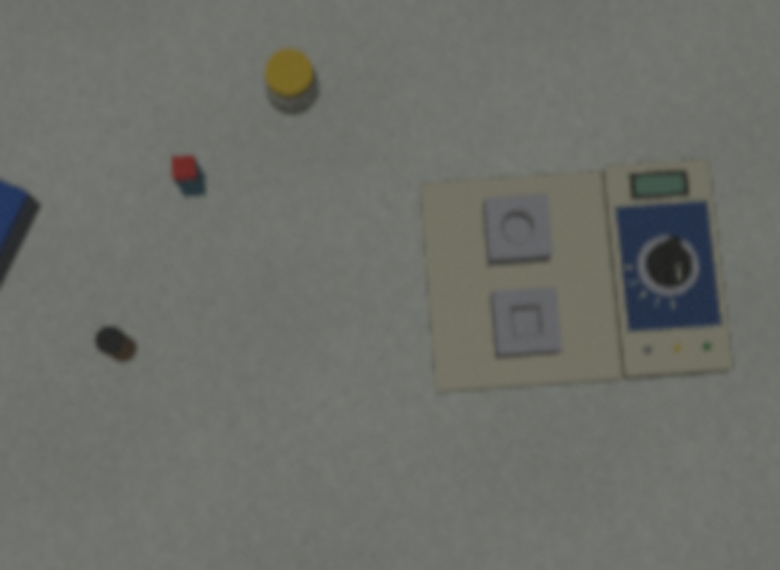

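View pics/scenecrop.png

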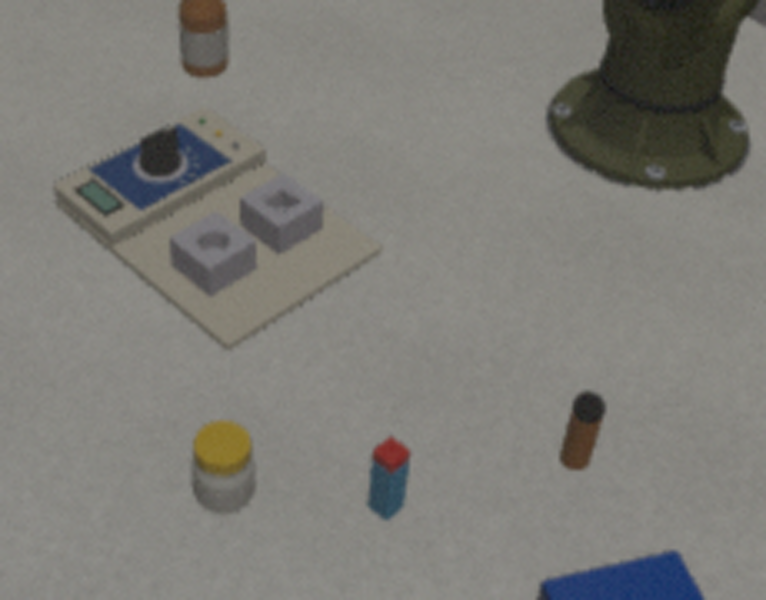

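The top view shows the round well at about (302,184) on the far (+x) block and the square well at about (306,219). The knob is at (353,198) with its white line towards the robot. The round cell's cap is at (167,223) and the square cell's cap at (191,165). The scene view agrees. Next I'll fit the known shapes to averaged depth.

```bash
cat > h.py <<'E'
from station import ctrl, get_state, vision, ticket, models
import numpy as np, cv2
from scipy.optimize import minimize
def cloud(c,n=6):
    d=np.array([vision.grab_frame(c)[1] for _ in range(n)]); d[d==0]=np.nan
    d=np.nanmedian(d,0); i=vision.camera_info(c)
    v,u=np.mgrid[:384,:512]; ray=np.stack([u,v,np.ones_like(u)],-1)@np.linalg.inv(i["mtx"]).T@i["R"]
    return ray, -i["R"].T@i["t"], d
def fit(c,cl,sdf,x0,z,rad,top=.004):
    """fit planar shape sdf(P,x) at height z to the pixels whose measured height is near z"""
    ray,o,d=cl; P=o+ray*((z-o[2])/ray[...,2])[...,None]
    h=o[2]+ray[...,2]*d; near=(np.hypot(*(P[...,:2]-x0[:2]).transpose(2,0,1))<rad)&np.isfinite(d)
    Q=P[near][:,:2]; hh=h[near]; zt=np.median(hh[np.abs(hh-z)<.012]); L=(np.abs(hh-zt)<top)*1.
    f=lambda x:np.sum((L-1/(1+np.exp(np.clip(sdf(Q,x)/.0008,-50,50))))**2)
    best=min((minimize(f,np.array(x0)+np.r_[e,np.zeros(len(x0)-2)],method="Nelder-Mead",options=dict(initial_simplex=np.array(x0)+np.r_[e,np.zeros(len(x0)-2)]+np.vstack([np.zeros(len(x0)),np.diag([.006,.006,.15][:len(x0)])]))) for e in ([0,0],[.003,-.003],[-.004,.002])),key=lambda r:r.fun)
    return best.x,best.fun,int(L.sum()),zt
def loc(Q,x):
    c,s=np.cos(x[2]),np.sin(x[2]); D=Q-x[:2]; return np.stack([D[:,0]*c+D[:,1]*s,-D[:,0]*s+D[:,1]*c],1)
def box(q,a,b): return np.maximum(abs(q[:,0])-a,abs(q[:,1])-b)
def blocks(Q,x):
    q=loc(Q,x); a=q-[.048,.055]; b=q-[-.048,.055]
    return np.minimum(np.maximum(box(a,.032,.032),.017-np.hypot(*a.T)),np.maximum(box(b,.032,.032),-box(b,.015,.015)))
disc=lambda Q,x:np.hypot(*(Q-x[:2]).T)-.014
sq=lambda Q,x:box(loc(Q,x),.012,.012)
slab=lambda Q,x:box(loc(Q,x)+[0,.095],.110,.055)
bar=lambda Q,x:box(loc(Q,x),.022,.007)
def quat(phi): return np.array([0,np.cos(phi/2),np.sin(phi/2),0])
E
python3 - <<'E'
from h import *
for c in ("scene","top"):
    cl=cloud(c); ray,o,d=cl
    print(c,"cons",fit(c,cl,blocks,[.528,-.155,.06],.052,.17))
    print(c,"panel",fit(c,cl,slab,[.528,-.155,.06],.034,.24))
    print(c,"knob",fit(c,cl,bar,[.536,-.25,.06],.078,.05,.008))
    print(c,"round",fit(c,cl,disc,[.443,.300],.082,.04,.006))
    print(c,"square",fit(c,cl,sq,[.615,.238,.1],.082,.04,.006))
    h=o[2]+ray[...,2]*d; print("bench z",np.nanmedian(h[np.abs(h)<.01]))
E
```

```text
scene cons (array([ 0.53207235, -0.15618047,  0.09142916]), np.float64(73.47858761650345), 441, np.float64(0.052127461125815566))
scene panel (array([ 0.53268813, -0.15566508,  0.09340205]), np.float64(266.3385113144967), 1061, np.float64(0.03515574012186762))
scene knob (array([ 0.54216915, -0.24598646,  0.28241802]), np.float64(14.400749419855124), 47, np.float64(0.07620642607013428))
scene round (array([0.44803748, 0.30502853]), np.float64(7.424520186530722), 66, np.float64(0.08201971881446946))
scene square (array([0.62238568, 0.24153501, 0.18196242]), np.float64(7.442546169352642), 69, np.float64(0.08216642654259054))
bench z 0.0007724698137988595
top cons (array([ 0.52806559, -0.15776789,  0.09321945]), np.float64(54.21995708601756), 747, np.float64(0.051334814565918596))
top panel (array([ 0.52820791, -0.15738455,  0.09167069]), np.float64(293.8176519457545), 2351, np.float64(0.034178798189646864))
top knob (array([ 0.53677356, -0.25119461,  0.09104438]), np.float64(5.109654652010459), 75, np.float64(0.07721973711757202))
top round (array([0.44267121, 0.30171617]), np.float64(3.6173294861228733), 72, np.float64(0.0809913329922165))
top square (array([0.61676989, 0.23836387, 0.17464585]), np.float64(4.462638064712925), 69, np.float64(0.08116581585556215))
bench z -0.00036557935784353734
```

```bash
python3 - <<'E'
from h import *
Y=.0925; R=np.array([[np.cos(Y),-np.sin(Y)],[np.sin(Y),np.cos(Y)]]); C=np.array([.530,-.157])
wr=C+R@[.048,.055]; ws=C+R@[-.048,.055]; kn=C+R@[0,-.095]; print(wr,ws,kn)
for n,p,z,ph in (("round",[.4455,.3033],.0363,[Y]),("square",[.6195,.240],.0363,[.178]),("wr",wr,.0623,[Y]),("ws",ws,.0623,[Y]),("kn",kn,.047,[Y,Y-1.25])):
  for f in ph:
    for k in (-1,-.5,0,.5,1):
        q=ctrl.ik([*p,z],quat(f+k*np.pi)); print(n,round(f,2),k,None if q is None else np.round(q,2))
E
```

```text
[ 0.57271455 -0.09780146] [ 0.47712496 -0.1066688 ] [ 0.53877497 -0.25159387]
round 0.09 -1 [ 0.04  0.93 -1.23  1.95  1.03  1.08  0.01]
round 0.09 -0.5 [ 0.04  0.93 -1.23  1.95  1.03  1.08  1.58]
round 0.09 0 [-0.23  0.68 -0.64  1.95  0.62  0.71 -2.74]
round 0.09 0.5 [-0.05  0.8  -0.98  1.95  0.87  0.89 -1.41]
round 0.09 1 [ 0.04  0.93 -1.23  1.95  1.03  1.08  0.01]
square 0.18 -1 [ 0.05  0.89 -0.86  1.6   0.76  1.02  0.7 ]
square 0.18 -0.5 [ 0.18  1.06 -1.23  1.6   1.04  1.26  2.08]
square 0.18 0 [-0.15  0.79 -0.46  1.6   0.43  0.85 -2.17]
square 0.18 0.5 [ 0.01  0.86 -0.77  1.6   0.69  0.97 -0.81]
square 0.18 1 [ 0.05  0.89 -0.86  1.6   0.76  1.02  0.7 ]
wr 0.09 -1 [ 0.68  0.79 -0.95  1.82  0.78  0.96  1.05]
wr 0.09 -0.5 [ 0.07  0.62  0.09  1.83 -0.09  0.7  -2.84]
wr 0.09 0 [ 0.32  0.63 -0.3   1.82  0.27  0.73 -1.61]
wr 0.09 0.5 [ 0.55  0.7  -0.68  1.82  0.58  0.83 -0.34]
wr 0.09 1 [ 0.68  0.79 -0.95  1.82  0.78  0.96  1.05]
ws 0.09 -1 [ 0.73  0.65 -0.86  2.06  0.72  0.76  1.08]
ws 0.09 -0.5 [ 0.12  0.52  0.07  2.07 -0.07  0.56 -2.81]
ws 0.09 0 [ 0.37  0.53 -0.3   2.06  0.27  0.58 -1.59]
ws 0.09 0.5 [ 0.61  0.59 -0.65  2.06  0.57  0.68 -0.33]
ws 0.09 1 [ 0.73  0.65 -0.86  2.06  0.72  0.76  1.08]
kn 0.09 -1 [ 0.91  0.8  -0.88  1.79  0.77  0.93  1.35]
kn 0.09 -0.5 [ 0.31  0.66  0.14  1.8  -0.13  0.69 -2.53]
kn 0.09 0 [ 0.56  0.67 -0.27  1.8   0.26  0.71 -1.32]
kn 0.09 0.5 [ 0.75  0.71 -0.58  1.8   0.53  0.79 -0.  ]
kn 0.09 1 [ 0.91  0.8  -0.88  1.79  0.77  0.93  1.35]
kn -1.16 -1 [ 0.78  0.73 -0.63  1.8   0.57  0.81  0.27]
kn -1.16 -0.5 [ 1.04  0.97 -1.23  1.79  1.01  1.16  1.46]
kn -1.16 0 [ 0.35  0.66  0.07  1.8  -0.07  0.68 -2.27]
kn -1.16 0.5 [ 0.6   0.67 -0.34  1.8   0.31  0.72 -1.06]
kn -1.16 1 [ 0.78  0.73 -0.63  1.8   0.57  0.81  0.27]
```

```bash
python3 - <<'E'
from h import *
Y=.0925; pi=np.pi
def pinch(p,f1,f2):
    p=np.array(p)
    ctrl.movep([*p,.17],quat(f1)); ctrl.movel([*p,.022],max_speed=.3)
    for f in (f1,f2):
        if f==f2: ctrl.movep([*p,.022],quat(f))
        ctrl.close_gripper(25); s=get_state(); print(s["time"],s["tcp_pos"],s["width"],s["gripper_force"],s["contact_force"]); ctrl.ungrasp()
    s=get_state(); ctrl.movel([*p,.17],max_speed=.3)
    return s["tcp_pos"]
a=pinch([.4455,.3033],Y+pi,Y+pi/2)
b=pinch([.6195,.240],.178+pi/2,.178+pi)
ctrl.movep([.5,-.05,.3],quat(Y+pi/2))
print(get_state()["time"],a,b)
np.save("ab.npy",[a,b])
for c in ("scene","top"):
    cl=cloud(c,4)
    print(c,"round",fit(c,cl,disc,[.445,.303],.082,.04,.006))
    print(c,"square",fit(c,cl,sq,[.619,.240,.178],.082,.04,.006))
E
```

```text
6.15 [0.44590387 0.30349337 0.02277192] 0.02722466253817675 24.79871392250061 [-0.24284752 -1.06700674  6.05495998]
8.5083 [0.44551656 0.30329919 0.02200698] 0.027309012692109096 25.162842124700546 [-0.14985891 -0.52006898  0.52552615]
11.7417 [0.61990125 0.2400349  0.02281445] 0.023719865829880258 27.889672815799713 [ 0.14423857 -2.17980371  5.91038338]
14.1833 [0.6195539  0.24006124 0.02210169] 0.023600841567709956 28.03467482328415 [ 0.41461885 -0.10684837  0.15586143]
16.7333 [0.44552389 0.30331555 0.02201268] [0.61951342 0.23998683 0.02200429]
scene round (array([0.44829936, 0.30417968]), np.float64(8.141527591515867), 66, np.float64(0.0821956942409513))
scene square (array([0.62264035, 0.24158149, 0.18239263]), np.float64(7.357890775327915), 69, np.float64(0.08189316787572365))
top round (array([0.4428585 , 0.30134009]), np.float64(3.644084372905649), 73, np.float64(0.08117134007527271))
top square (array([0.61755694, 0.23847744, 0.17884468]), np.float64(3.366419649392868), 63, np.float64(0.08175742785152096))
```

```bash
cat > place.py <<'E'
from h import *
import sys
Y=.0925; pi=np.pi; C=np.array([.5297,-.1567]); R=np.array([[np.cos(Y),-np.sin(Y)],[np.sin(Y),np.cos(Y)]])
def pick(p,f):
    ctrl.movep([*p,.17],quat(f)); ctrl.movel([*p,.036],max_speed=.3)
    ctrl.close_gripper(30); ctrl.movel([*p,.17],max_speed=.3); print("width",get_state()["width"])
def insert(w,f):
    ctrl.movep([*w,.15],quat(f)); ctrl.movel([*w,.096],max_speed=.2); ctrl.pause(.2)
    F0=get_state()["contact_force"]; print(get_state()["time"],F0)
    for z in np.arange(.092,.061,-.003):
        ctrl.movel([*w,z],max_speed=.06); s=get_state(); F=s["contact_force"]-F0
        print(np.round(z,3),np.round(s["tcp_pos"]-[*w,z],4),np.round(F,1),np.round(s["wrist_torque"],2))
        if F[2]>20: print("JAM"); return False
    return True
E
python3 - <<'E'
from place import *
a,b=np.load("ab.npy")
pick(a[:2],Y+pi/2)
w=C+R@[.048,.055]
if insert(w,Y+pi/2):
    ctrl.ungrasp(); ctrl.movel([*w,.17],max_speed=.3)
print(get_state()["time"])
E
```

```text
width 0.027137736130727244
22.475 [-0.09820317 -0.16058682 -0.39194443]
0.092 [-0.0001 -0.0002  0.0001] [ 0.7 -0.4  0.5] [ 0.02  0.01 -0.  ]
0.089 [-0.0002 -0.     -0.0002] [-0.6  0.5 -0.9] [0.01 0.02 0.03]
0.086 [-0.0002  0.     -0.0002] [ 0.2 -0.1  0.2] [-0.05  0.02 -0.02]
0.083 [-0.0001 -0.     -0.0002] [0.1 0.2 0.3] [0.02 0.04 0.02]
0.08 [-0.0002 -0.     -0.0002] [0.5 0.4 0.7] [-0.02 -0.04  0.07]
0.077 [-0.0001  0.     -0.0002] [ 0.6  0.9 -0.2] [-0.03 -0.01 -0.01]
0.074 [-0.0001 -0.     -0.0002] [ 0.2  0.4 -0.4] [-0.03 -0.   -0.01]
0.071 [-0.0001 -0.     -0.0002] [ 0.3 -0.2  0.1] [ 0.02 -0.01  0.04]
0.068 [-0.0001 -0.     -0.0002] [0.9 0.8 0.2] [ 0.07 -0.02  0.01]
0.065 [-0.0002 -0.     -0.0002] [0.7 1.  0.2] [-0.01 -0.01  0.04]
0.062 [0.0002 0.0001 0.0007] [-2.2  0.9  6.8] [-0.09  0.43 -0.07]
26.3333
```

```bash
python3 - <<'E'
from place import *
a,b=np.load("ab.npy")
pick(b[:2],.178+pi/2)
w=C+R@[-.048,.055]
if insert(w,Y+pi/2):
    ctrl.ungrasp(); ctrl.movel([*w,.17],max_speed=.3)
    k=C+R@[0,-.095]; ctrl.movep([*k,.17],quat(Y+pi))
print(get_state()["time"])
for c in ("scene","top"):
    im,d=vision.grab_frame(c); cv2.imwrite(f"pics/{c}1.png",cv2.resize(im[110:280,200:400],(700,595),interpolation=cv2.INTER_CUBIC))
E
```

```text
width 0.023631339637726675
31.4167 [ 0.29182885  0.51974873 -0.18190804]
0.092 [-0.0001 -0.0001  0.0001] [-1.2 -1.4  0.6] [-0.03  0.02 -0.06]
0.089 [-0.0001 -0.     -0.0002] [ 0.4 -0.6 -0.4] [ 0.04 -0.02  0.  ]
0.086 [-0.0001  0.     -0.0002] [-0.9 -1.3 -0.8] [ 0.02  0.06 -0.  ]
0.083 [-0.0001  0.     -0.0002] [-0.5 -0.9  0.1] [ 0.05 -0.02  0.03]
0.08 [-0.0001  0.     -0.0002] [-0.1 -0.3  0.4] [ 0.    0.02 -0.01]
0.077 [-0.0001  0.     -0.0002] [ 0.3 -0.2  0. ] [ 0.07 -0.04  0.01]
0.074 [-0.0001 -0.     -0.0002] [-0.2 -0.4 -0.9] [0.03 0.03 0.  ]
0.071 [-0.0001  0.     -0.0002] [ 0.2 -0.8 -1.2] [ 0.01  0.02 -0.04]
0.068 [-0.0001  0.     -0.0002] [-0.2  0.2 -0.3] [-0.02 -0.02  0.04]
0.065 [-0.0001  0.     -0.0002] [-0.3 -1.   0.8] [0.02 0.04 0.  ]
0.062 [0.0006 0.0001 0.0006] [-1.5 -0.7  9.3] [-0.04  0.33 -0.02]
36.7917
```

View pics/scene1.png

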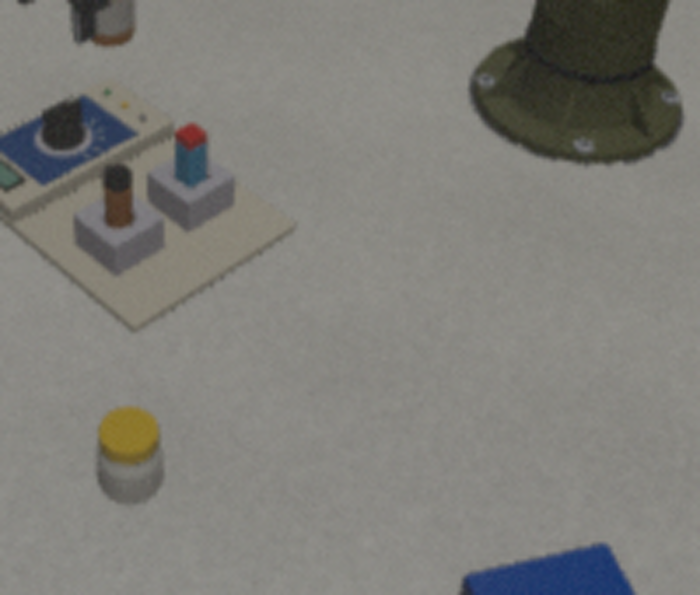

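Both cells stand home: the red cap is at (191,135) and the black cap at (118,178) in the crop. The knob is at home, so I'll grip it now.

```bash
python3 - <<'E'
from place import *
k=C+R@[0,-.095]
ctrl.movel([*k,.049],max_speed=.2); ctrl.close_gripper(80)
def show(n):
    s=get_state(); q=s["eef_rot"]; ph=2*np.arctan2(q[2],q[1])
    print(n,round(s["time"],2),"turned",np.round((Y+pi-ph+pi)%(2*pi)-pi,3),np.round(s["tcp_pos"]-[*k,.049],4),"w",round(s["width"],4),round(s["gripper_force"]),np.round(s["contact_force"],1),np.round(s["wrist_torque"],2))
show("grip")
for t in np.arange(.2,1.21,.2):
    ctrl.movep([*k,.049],quat(Y+pi-t)); show(round(t,1))
    if get_state()["time"]>58: break
c="top"
for c in ("scene","top"):
    im,d=vision.grab_frame(c); cv2.imwrite(f"pics/{c}2.png",cv2.resize(im[110:260,220:400],(720,600),interpolation=cv2.INTER_CUBIC))
E
```

```text
grip 38.31 turned 0.0 [ 0.0001 -0.0001  0.0004] w 0.0127 78 [-1.3 -0.2  4.8] [-0.13  0.37  0.01]
0.2 38.6 turned 0.196 [ 0.0001 -0.0001  0.0004] w 0.0127 79 [-1.2  0.3  7.1] [-0.05  0.4   0.03]
0.4 38.89 turned 0.392 [0.0001 0.     0.0004] w 0.0129 79 [-1.9  0.2  7.7] [-0.04  0.46  0.15]
0.6 39.17 turned 0.591 [0.0001 0.0001 0.0004] w 0.0129 79 [-3.1  0.2  8.2] [0.01 0.38 0.08]
0.8 39.46 turned 0.79 [0.0002 0.0001 0.0004] w 0.0127 79 [-1.3 -0.2  8.7] [-0.01  0.45  0.09]
1.0 39.74 turned 0.99 [0.0002 0.0002 0.0004] w 0.013 79 [-0.9  0.2  7.3] [0.05 0.43 0.09]
1.2 40.02 turned 1.19 [0.0003 0.0003 0.0004] w 0.0128 79 [-1.7 -0.1  8. ] [0.03 0.38 0.1 ]
```

```bash
python3 - <<'E'
from place import *
ctrl.pause(.4); s=get_state(); q=s["eef_rot"]; print(s["time"],(Y-2*np.arctan2(q[2],q[1])+2*pi)%pi,s["gripper_force"],s["wrist_torque"])
im,d=vision.grab_frame("scene"); cv2.imwrite("pics/scene3.png",cv2.resize(im[100:220,170:320],(750,600),interpolation=cv2.INTER_CUBIC))
E
```

```text
40.525 1.1887252451915984 79.20048594474792 [0.04403003 0.42485707 0.06572879]
```

View pics/scene3.png

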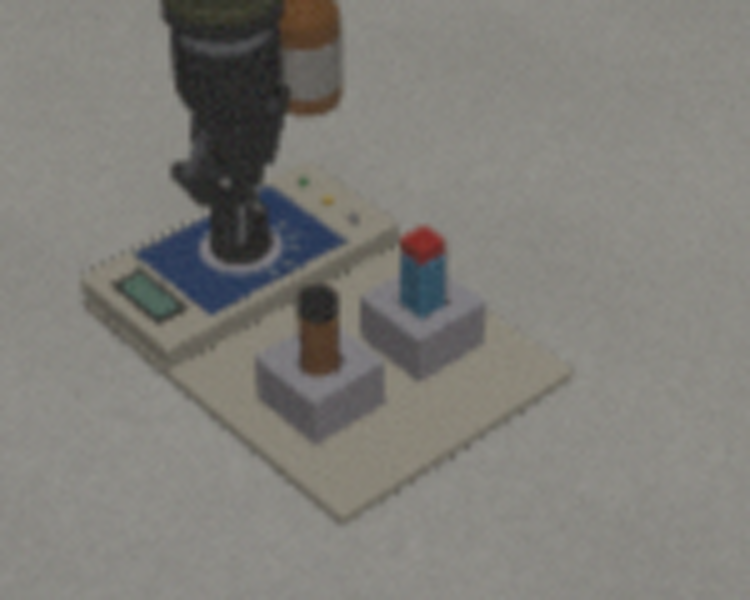

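View pics/top2.png

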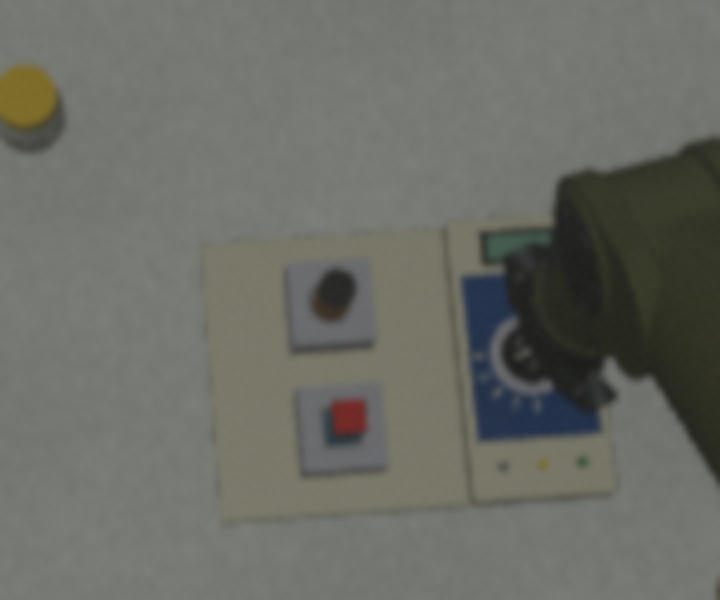

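The top view shows the gripped bar pointing along the panel's third tick. Both cells are home and standing free, with caps at (337,288) and (349,416) in the crop.

```bash
python3 -c "
from station import ticket
print(ticket.close_job())"
```

```text
the job is handed in; nothing more can be done
None
```

I've handed the job in: both cells are fully home in their own wells and released, and the knob is still gripped at about 79 N at the third stop. The gripper turned 1.19 rad, and I read the knob angle from the gripper rather than measuring it directly. The hand-in returned no verdict.

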